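# Shut and bolt the gauge locker

### The job

Push the little locker's door shut. Then lock it with fingertips only: keep the long spring catch pad pressed down with one fingertip while the other fingertip pushes the bolt by its upright flag fully home through the strap on the door, then let go so that the catch springs back up and locks the bolt. Do not disturb the loose things standing round the locker.

Things in the scene. Friction and masses are not known exactly. Their poses are not given: they have to be found in the camera images.
- locker: Fixed grey sheet-metal gauge locker with a clear roof window. Origin on the bench in the shut door's plane; +x into the locker (away from the robot, yaw -0.35 to 0.25 rad), +y left along the shut door, z up. Every x, y, z in these texts is mm in this frame. Box: x 4 to 100, y -30 to 105, 75 high. The lock is to its right; bare bench in front of the door.
- lock_base (a point): Middle of the lock's fixed base plate, on its top (x -43, y -105, z 6; plate x -95 to 8, y -155 to -55). On it, nearest the door's plane, runs the bolt through two fixed bridge guides (at y -118 and -36, 50 high); nearer to the robot stands the spring catch on a grey housing 42 high.
- door (a joint): Door hinge, rad: 0 shut (stop), grows as the door swings out towards the robot (starts 0.4 to 0.8). Stays where it is left, friction about 0.06 N m. Shut, the aluminium panel spans x -2 to 2, y -24 (free edge) to 94, z 12 to 68; vertical hinge axis at x 0, y 98.
- door_push (a point): Point on the front face of the door panel, midway up (z 40), 50 mm from the hinge axis: plain panel, a good place to push with closed fingertips, clear of the strap. It moves with the door; shut it is at x -2, y 48.
- door_strap (a point): Middle of the steel keeper strap that the bolt enters, standing out from the door's front face near its free edge. Moves with the door. Shut: this point at x -20, y -14, z 38 and the strap spans x -34 to -2, y -22 to -6, z 21 to 55; about 4 mm play in front of the bolt.
- bolt_flag (a point): Middle of the top edge of the bolt's upright flag: steel plate 24 wide (x), 6 thick along the bolt (y), top at z 95. With the bolt drawn back its middle is at x -20, y -90, rear face y -93. Push it towards +y. It stands on a round bolt 13 thick: axis x -20, z 38, along y, rod from y -166 to -34.
- bolt (a joint): Travel of the bolt in m along the locker's +y: 0 to 0.002 at the start (drawn back, clear of the door), end stop at 0.042 (fully home, tip through the strap). Teeth under it every 10 mm: the catch locks it at 0.001, 0.011, 0.021, 0.031 and 0.041, each +-1 mm. With the catch down it slides with about 2 N plus a little damping.
- catch_pad (a point): Middle of the catch pad's top: flat steel pad 30 wide (x -85 to -55), 96 long along the bolt (y -133 to -37), top z 64 when up, 57 when down; 50 mm nearer to the robot than the flag. A fingertip can slide along it, pressed down, for the whole bolt stroke; the other fingertip at the same height clears rod and guides and meets only the flag.
- catch (a joint): How far the catch pad is pressed down, m: 0 up (tooth engaged in the bolt), 0.0045 just frees the bolt, 0.007 end stop. Spring: 4 N up, 7.5 N at the stop. Let go between two locking positions, it stays trapped under a tooth at about 0.0045.
- adapter: Bystander: loose steel pipe adapter standing upright, 27x31x45 high, to the right of the lock; origin at the centre of its underside.
- seal_box: Bystander: small loose brown carton lying flat, 28x50x16 high, behind the lock, right of the locker's side wall; origin at the centre of its underside.
- ring_tin: Bystander: open round tin of black sealing rings, 70 across and 20 high, loose, on the bench left of the locker; origin at the centre of its underside.

How it is judged:
By the outcome, as a careful person would: the job done as asked, in the order asked, and still so for the second after the job is handed in, with the robot touching nothing.
It also fails if it takes over 48 s, if anything falls off the work surface, if the arm or the gripper's body presses on something with over 40 N, if the wrist force passes 120 N, or if a joint passes its speed limit or range.

### The arm

A 6-joint arm with a two-finger parallel gripper is mounted at the origin on a cart in front of the work surface, level with it; the furniture and walls round the work are solid. World frame = base frame: x ahead of the robot, y to its left, z up, the work surface at z = 0. Lengths are in m, angles in rad, forces in N, time in s.
With the tool pointing down it reaches from about 0.25 to 0.725 m from the base axis. Payload 9.7 kg.
Tool frame: the origin (TCP) lies midway between the tips of the shut fingers; the grasp point (between the pads) lies 19 mm behind it (r.grip_depth is the distance from the TCP to the grasp point, in m); z points along the fingers, y is the line along which they close (so a half turn about z gives the same grasp; the last joint's range is limited). The gripper opens to 85 mm and grips with 20 to 120 N. Pads are 22 mm wide; open, the fingers measure 114 mm over their backs; the gripper's body (76 mm by 85 mm) begins 54 mm behind the grasp point. The pads swing forward as they close: fully open they stand 13 mm farther back than shut.
Start: joints at [1.22, 0.087, 0.176, 1.66, 0, 1.571], TCP at [0.189, 0.517, 0.231] pointing down, gripper open.
Joint ranges: [-3.13, 3.13], [-0.85, 1.81], [-1.15, 1.24], [-2.2, 2.28], [-1.44, 1.52], [-3.14, 3.14]. Speed limits (rad/s): [2.22, 2.22, 2.57, 3.14, 3.14, 3.14].

### API

Orientations are given as a rotation vector (axis times angle).
In Python, from bench import r gives the robot as it stands.
- The arm moves only by the shell command python3 shift.py 'ROWS'. ROWS is a JSON list of rows, 1 to 12 of them, each written [opening, [dx, dy, dz], turn]: the finger opening in m, then dx, dy, dz in normalised numbers (1 is 25 cm), then a turn about the tool's z in a scale on which 1.0 is pi/2 rad; each row shifts and turns the commanded pose from where the row before left it, along the tool's axes as they then stand; what a row does not reach is not made up. A row lasts 1/8 s, in which the tool goes at most 0.0625 m and 0.188 rad, less where a joint would pass 70% of its speed; a pose out of reach is approached as far as the arm can. The fingers move at their own pace and stop on an object; the grip force is fixed at half the most. Time passes only in rows, so rows that do not move let the fingers close. It prints the time, the measured TCP pose, the force, the opening and the grip force at its end. No shift or turn number may pass 1 either way. Input that does not fit is refused with a message, and nothing moves.
- r.sense(): the state, without advancing time (a new reading comes with each control period).
- r.read_camera(name): name is "scene" or "top" or "wrist"; returns the picture (400x640x3 uint8, red, green, blue); there is no depth.
- r.camera_model(name): a dict with "fx", "fy", "cx", "cy" (pixels), "extrinsics" (4x4, takes a point from camera to world coordinates). Camera axes: x right, y down, z forward; pixel columns grow to the right and rows downward; lengths in m; the calibration is good to about 2 mm. The wrist camera is an equidistant fisheye: a pixel r from the principal point sees the ray r / f radians off the axis. A picture is of the moment at which its call begins: read the wrist's pose just before it. camera_model takes no time and is no camera call; for the wrist camera it gives the pose at the moment of the call.
- r.close_job(): hands the job in; it is judged then, once.
The state is a dict: "time": time; "joint_positions": joint angles; "qd": joint speeds; "tau": joint torques, N m; "ee_pos": TCP position; "ee_rot": TCP orientation; "force": force on the tool from outside, world axes, zero at the start; "wrist_torque": the same for the moment, N m; "finger_gap": finger opening in m; "grasp_force": force on a finger pad.
Only numpy, scipy, OpenCV 4.12 (cv2) and the standard library are available. Lean on these libraries where they do the work, as an engineer would, in place of code of your own. Each camera call takes 0.05 s, during which the arm holds its last target. There are 200 camera calls.

## Working session

There is one attempt and no reset: what is moved stays moved. The work goes in short steps, Python scripts to look and compute and a shell command to move; the robot and the scene stay as the last step left them, time stands still between calls to the robot, and variables do not carry over. Pictures are saved under pics/ and viewed, at most 10 in all, crops included, and the job is handed in when it is done.

```bash
ls; mkdir -p pics; python3 - <<'E'
from bench import r
import cv2
for n in ("scene","top"):
    m=r.camera_model(n); print(n,m)
    cv2.imwrite(f"pics/{n}0.png",r.read_camera(n)[:,:,::-1])
s=r.sense();print(s["time"],s["ee_pos"],s["ee_rot"],s["finger_gap"])
E
```

```text
bench.py
pics
shift.py
scene {'fx': 494.5856707153789, 'fy': 494.5856707153789, 'cx': 327.1084060726024, 'cy': 207.96233321442594, 'extrinsics': array([[ 0.85502432, -0.23900575,  0.46022785,  0.11949749],
       [-0.51810765, -0.35551189,  0.77793044, -0.75129085],
       [-0.02231337, -0.90359701, -0.42780201,  0.50339969],
       [ 0.        ,  0.        ,  0.        ,  1.        ]])}
top {'fx': 443.024271718405, 'fy': 443.024271718405, 'cx': 322.36504961838466, 'cy': 199.03907400815064, 'extrinsics': array([[ 0.00997562, -0.9836006 ,  0.18008429,  0.40200375],
       [-0.9996709 , -0.01406639, -0.02145312, -0.01036577],
       [ 0.02363444, -0.17981101, -0.98341721,  1.05928103],
       [ 0.        ,  0.        ,  0.        ,  1.        ]])}
0.1 [0.18893951 0.51631921 0.23066952] [-5.48238643e-01 -3.09317822e+00  1.77115041e-03] 0.08517019540959271
```

View pics/scene0.png

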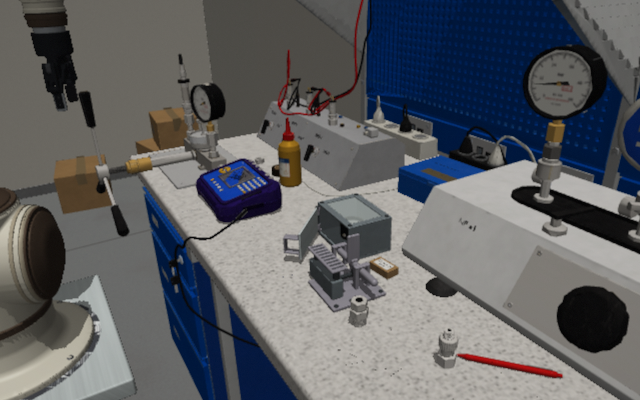

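View pics/top0.png

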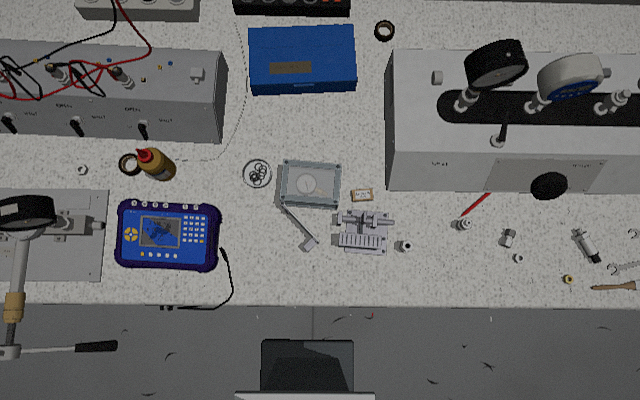

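The scene view shows the locker at about (350,225), the lock at (345,270) and the adapter at (358,310). The top view shows the locker roof at (308,183), the door swung out to (308,243), the lock at (362,230), the carton at (361,195) and the tin at (257,173). Next I'll enlarge both.

```bash
python3 - <<'E'
import cv2
a=cv2.imread("pics/top0.png")[145:260,235:425]; cv2.imwrite("pics/topc.png",cv2.resize(a,None,fx=4,fy=4,interpolation=cv2.INTER_CUBIC))
a=cv2.imread("pics/scene0.png")[185:335,275:415]; cv2.imwrite("pics/scenec.png",cv2.resize(a,None,fx=4,fy=4,interpolation=cv2.INTER_CUBIC))
E
```

```text
(no output)
```

View pics/topc.png

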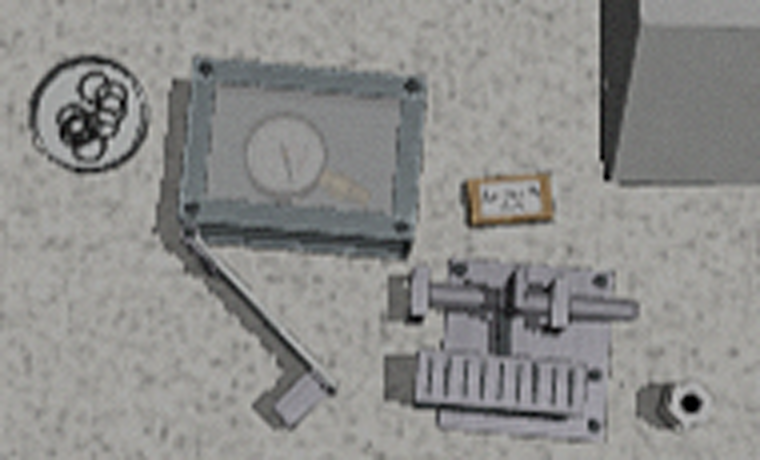

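View pics/scenec.png

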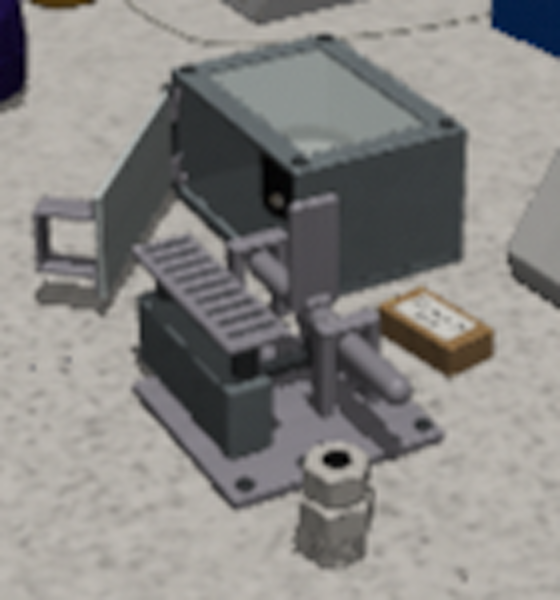

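The roof corners, pad, base plate, flag, strap and free door edge are all clear in both crops. I'll triangulate them and fit the locker frame.

```bash
cat > h.py <<'E'
from bench import r
import numpy as np
from scipy.optimize import least_squares
cam={n:r.camera_model(n) for n in("top","scene")}
off={"top":(235,145),"scene":(275,185)}
def full(n,p): return np.array(p)/4+off[n]-0.375
def proj(n,P):
    m=cam[n];E=m["extrinsics"];c=(np.asarray(P)-E[:3,3])@E[:3,:3]
    return np.stack([m["fx"]*c[...,0]/c[...,2]+m["cx"],m["fy"]*c[...,1]/c[...,2]+m["cy"]],-1)
def tri(a,b):
    A,B=full("top",a),full("scene",b)
    return least_squares(lambda P:np.r_[proj("top",P)-A,proj("scene",P)-B],[.4,0,.05])
def w(L,p):  # locker mm -> world
    x,y,t=L;c,s=np.cos(t),np.sin(t);q=np.atleast_2d(p)/1000.
    return np.c_[x+c*q[:,0]-s*q[:,1],y+s*q[:,0]+c*q[:,1],q[:,2]]
E
python3 - <<'E'
from h import *
both={(100,105,75):((192,57),(325,38)),(100,-30,75):((427,76),(466,130)),(4,-30,75):((413,243),(300,165)),(4,105,75):((182,222),(176,70)),
(-85,-37,64):((416,402),(135,250)),(-55,-37,64):((418,350),(188,237)),(-55,-133,64):((588,365),(285,328)),(-85,-133,64):((583,415),(235,350)),
(8,-155,6):((613,265),(442,435)),(-95,-155,6):((605,440),(237,505))}
K=np.array(list(both));T=np.array([full("top",v[0]) for v in both.values()]);S=np.array([full("scene",v[1]) for v in both.values()])
f=lambda L:np.r_[proj("top",w(L,K))-T,proj("scene",w(L,K))-S]
o=least_squares(lambda L:f(L).ravel(),[.4,0,-.1],loss="soft_l1");L=o.x
print(L);
R=f(L).round(1)
for k,v in both.items():
    t=tri(*v);print(k,"tri",t.x.round(4),"model",w(L,k)[0].round(4))
print(R[:len(K)].tolist(),R[len(K):].tolist())
np.save("L.npy",L)
for n,k in (("flag",(-20,-90,95)),("flagrear",(-20,-93,95)),("hinge",(0,98,68))): print(n,w(L,k)[0],[(proj(c,w(L,k))[0]-off[c])*4 for c in cam])
# door: free edge top at z68
d=tri((332,390),(100,203));print("door free edge",d.x, d.cost)
h=w(L,(0,98,0))[0];v=d.x[:2]-h[:2];print("r",np.hypot(*v),"angle",np.arctan2(v[1],v[0])-(L[2]-np.pi/2))
E
```

```text
[ 0.56698542 -0.03821952 -0.0692363 ]
(100, 105, 75) tri [0.6747 0.0611 0.0704] model [0.674  0.0596 0.075 ]
(100, -30, 75) tri [ 0.665  -0.0742  0.0732] model [ 0.6647 -0.0751  0.075 ]
(4, -30, 75) tri [ 0.5697 -0.0679  0.0782] model [ 0.5689 -0.0684  0.075 ]
(4, 105, 75) tri [0.5797 0.0628 0.0746] model [0.5782 0.0663 0.075 ]
(-85, -37, 64) tri [ 0.4808 -0.0702  0.0622] model [ 0.4796 -0.0693  0.064 ]
(-55, -37, 64) tri [ 0.509  -0.0707  0.0605] model [ 0.5096 -0.0713  0.064 ]
(-55, -133, 64) tri [ 0.5001 -0.1658  0.0651] model [ 0.5029 -0.1671  0.064 ]
(-85, -133, 64) tri [ 0.4748 -0.1644  0.0622] model [ 0.473 -0.165  0.064]
(8, -155, 6) tri [ 0.5656 -0.1907  0.0017] model [ 0.5642 -0.1934  0.006 ]
(-95, -155, 6) tri [ 0.4626 -0.1855  0.0031] model [ 0.4615 -0.1863  0.006 ]
[[0.3, 0.2], [0.2, 0.4], [0.6, -0.3], [-1.3, 0.1], [-0.2, 0.0], [0.3, -0.3], [0.2, -0.6], [0.7, 0.2], [0.7, 1.6], [0.4, 0.7]] [[0.6, -1.8], [0.5, -0.7], [-1.0, 1.9], [-2.0, -0.5], [-1.2, -0.9], [0.5, -1.7], [2.3, 0.4], [-1.2, -0.3], [1.4, -1.3], [-0.2, -1.0]]
flag [ 0.54080705 -0.12662027  0.095     ] [array([521.64400801, 286.06928025]), array([314.22163858, 198.93246456])]
flagrear [ 0.5405995  -0.12961308  0.095     ] [array([527.06876542, 286.51453288]), array([317.71044781, 201.8223572 ])]
hinge [0.57376516 0.05954569 0.068     ] [array([187.82102316, 230.82895559]), array([166.06467987,  85.27722786])]
door free edge [ 0.48762762 -0.02319741  0.06265613] 0.5755600985842237
r 0.11944075887461839 angle -0.7362587496295758
```

```bash
cat >> h.py <<'E'
from scipy.spatial.transform import Rotation as Ro
def st():
    s=r.sense();R=Ro.from_rotvec(s["ee_rot"]).as_matrix();return s,np.array(s["ee_pos"]),R
def loc(p,L=None):
    L=np.load("L.npy") if L is None else L
    c,s=np.cos(L[2]),np.sin(L[2]);d=np.asarray(p)-[L[0],L[1],0]
    return np.array([c*d[0]+s*d[1],-s*d[0]+c*d[1],d[2]])*1000
def rep(target=None):
    L=np.load("L.npy");s,p,R=st()
    yaw=np.arctan2(R[1,1],R[0,1]);e=[(L[2]+k-yaw+np.pi)%(2*np.pi)-np.pi for k in(0,np.pi)]
    print("t",round(s["time"],2),"loc",loc(p).round(1),"F",np.round(s["force"],1),"gap",round(s["finger_gap"],4),"q",np.round(s["joint_positions"],2))
    print("tool axes\n",R.round(3),"turn about world z to y=+x / -x:",np.round(e,3),"(tool z turn is the negative)")
    if target is not None:
        print("tool shift now",(R.T@(w(L,target)[0]-p)).round(4))
E
python3 - <<'E'
from h import *
rep((-75,48,130))
E
```

```text
t 0.1 loc [-415.5  527.1  230.7] F [-0.6 -0.3 -0.1] gap 0.0852 q [1.22 0.09 0.18 1.66 0.   1.57]
tool axes
 [[-0.939  0.344 -0.   ]
 [ 0.344  0.939 -0.001]
 [ 0.    -0.001 -1.   ]] turn about world z to y=+x / -x: [-1.289  1.852] (tool z turn is the negative)
tool shift now [-0.4602 -0.3654  0.1011]
```

Units first: shifts go in shares of 25 cm and turns go in shares of pi/2 rad. So 0.184 rad / 1.5708 = 0.1171.

```bash
python3 shift.py '[[0, [0, 0, 0], 0.1171], [0, [0, 0, 0], 0.1171], [0, [0, 0, 0], 0.1171], [0, [0, 0, 0], 0.1171], [0, [0, 0, 0], 0.1171], [0, [0, 0, 0], 0.1171], [0, [0, 0, 0], 0.1178]]'; python3 shift.py '[[0, [-0.192, 0.136, 0], 0], [0, [-0.192, 0.136, 0], 0], [0, [-0.192, 0.136, 0], 0], [0, [-0.192, 0.136, 0], 0], [0, [-0.192, 0.136, 0], 0], [0, [-0.192, 0.136, 0], 0], [0, [-0.192, 0.136, 0], 0], [0, [-0.192, 0.136, 0], 0], [0, [-0.192, 0.136, 0], 0], [0, [-0.192, 0.136, 0], 0], [0, [0, 0, 0], 0]]'; python3 - <<'E'
from h import *
rep((-75,48,130))
E
```

```text
time: 0.98
ee_pos: [0.189, 0.5164, 0.2308]
ee_rot: [2.303, 2.136, -0.001]
force: [-0.2, -1.0, -1.1]
finger_gap: -0.0004
grasp_force: 0.0
time: 2.35
ee_pos: [0.4961, 0.0111, 0.2302]
ee_rot: [-2.301, -2.137, 0.002]
force: [-1.0, 1.2, -0.4]
finger_gap: 0.0005
grasp_force: 0.0
t 2.35 loc [-74.1  44.3 230.2] F [-1.   1.2 -0.4] gap 0.0005 q [ 0.02 -0.04  0.04  1.66 -0.    1.67]
tool axes
 [[ 0.074  0.997 -0.002]
 [ 0.997 -0.074 -0.001]
 [-0.001 -0.002 -1.   ]] turn about world z to y=+x / -x: [ 0.005 -3.137] (tool z turn is the negative)
tool shift now [ 0.0037 -0.0007  0.1002]
```

To row units: 0.05 m / 0.25 = 0.2, 0.04 m / 0.25 = 0.16.

```bash
python3 shift.py '[[0, [0.072, 0.016, 0.2], 0], [0, [0, 0, 0.2], 0], [0, [0, 0, 0.2], 0], [0, [0, 0, 0.16], 0], [0, [0, 0, 0], 0]]'; python3 - <<'E'
from h import *
import cv2
rep((-16,48,40))
cv2.imwrite("pics/top1.png",cv2.resize(r.read_camera("top")[145:260,235:425,::-1],None,fx=4,fy=4,interpolation=cv2.INTER_CUBIC))
E
```

```text
time: 2.98
ee_pos: [0.4978, 0.0325, 0.0386]
ee_rot: [-2.293, -2.142, 0.007]
force: [0.3, -0.3, 0.3]
finger_gap: 0.0001
grasp_force: 0.0
t 2.98 loc [-74.   65.8  38.6] F [ 0.3 -0.3  0.3] gap 0.0001 q [ 0.07 -0.02 -0.3   1.29  0.    1.7 ]
tool axes
 [[ 0.068  0.998 -0.006]
 [ 0.998 -0.068 -0.   ]
 [-0.001 -0.006 -1.   ]] turn about world z to y=+x / -x: [-1.00e-03  3.14e+00] (tool z turn is the negative)
tool shift now [-0.0178  0.0579 -0.0017]
```

View pics/top1.png

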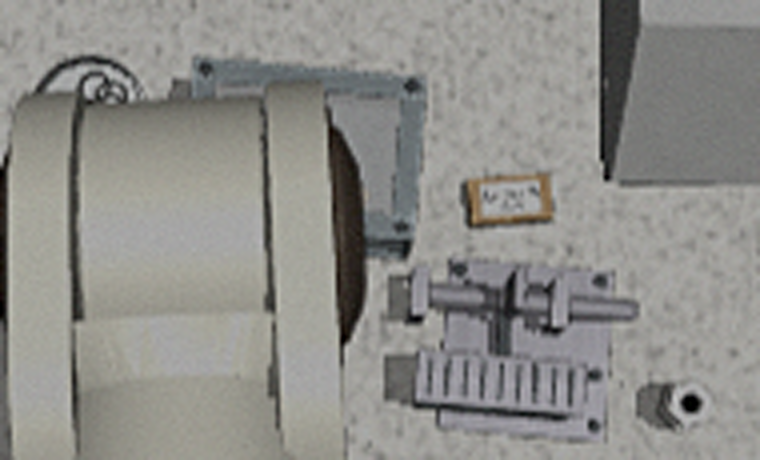

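The arm hides the door in this view, but the lock, carton and tin haven't moved. I'll push with an eye on the force.

To row units: 0.009 m / 0.25 = 0.036, 0.006 m / 0.25 = 0.024.

```bash
python3 shift.py '[[0, [-0.008, 0.036, 0], 0], [0, [-0.008, 0.036, 0], 0], [0, [-0.012, 0.036, 0], 0], [0, [-0.012, 0.036, 0], 0], [0, [-0.012, 0.036, 0], 0], [0, [-0.012, 0.024, 0], 0], [0, [0, 0, 0], 0]]'; python3 - <<'E'
from h import *
rep((-16,48,40))
E
```

```text
time: 3.9
ee_pos: [0.5507, 0.0121, 0.0412]
ee_rot: [2.297, 2.143, 0.0]
force: [0.7, 0.1, 0.5]
finger_gap: -0.0003
grasp_force: 0.0
t 3.9 loc [-19.8  49.1  41.2] F [0.7 0.1 0.5] gap -0.0003 q [ 0.02  0.1  -0.18  1.29 -0.    1.66]
tool axes
 [[ 0.069  0.998  0.   ]
 [ 0.998 -0.069 -0.   ]
 [-0.     0.    -1.   ]] turn about world z to y=+x / -x: [ 0.    -3.141] (tool z turn is the negative)
tool shift now [-0.0011  0.0038  0.0012]
```

To row units: 0.002 m / 0.25 = 0.008, 0.0015 m / 0.25 = 0.006.

```bash
python3 shift.py '[[0, [0, 0.008, 0], 0], [0, [0, 0.006, 0], 0], [0, [0, 0.004, 0], 0]]'; python3 shift.py '[[0, [0, 0.006, 0], 0], [0, [0, 0, 0], 0]]'; python3 shift.py '[[0, [0, 0.006, 0], 0], [0, [0, 0, 0], 0]]'
```

```text
time: 4.28
ee_pos: [0.5545, 0.0121, 0.0412]
ee_rot: [-2.297, -2.143, 0.0]
force: [-1.6, -0.8, 0.1]
finger_gap: 0.0001
grasp_force: 0.7
time: 4.53
ee_pos: [0.5548, 0.012, 0.0412]
ee_rot: [-2.295, -2.142, 0.003]
force: [-9.0, 0.1, 4.9]
finger_gap: -0.0001
grasp_force: 4.5
time: 4.78
ee_pos: [0.5548, 0.012, 0.0412]
ee_rot: [-2.294, -2.141, 0.006]
force: [-17.0, 0.1, 8.9]
finger_gap: -0.0002
grasp_force: 8.6
```

To row units: -0.055 m / 0.25 = -0.22, -0.053 m / 0.25 = -0.212.

```bash
python3 shift.py '[[0, [0, -0.04, 0], 0], [0, [0, -0.088, 0], 0], [0.04, [0, 0, -0.2], 0], [0.04, [0, 0, -0.2], 0], [0.04, [-0.2, 0, 0], 0], [0.04, [-0.22, 0, 0], 0], [0.04, [-0.212, 0, 0], 0], [0.04, [0, 0, 0], 0], [0.04, [0, 0, 0], 0]]'; python3 - <<'E'
from h import *
import cv2
rep((-45,-109,75))
m=r.camera_model("wrist");np.savez("wm.npz",**m);print({k:m[k] for k in("fx","cx","cy")})
cv2.imwrite("pics/w1.png",r.read_camera("wrist")[:,:,::-1])
cv2.imwrite("pics/s1.png",r.read_camera("scene")[:,:,::-1])
a=cv2.resize(cv2.imread("pics/s1.png")[165:335,265:425],None,fx=3,fy=3,interpolation=cv2.INTER_CUBIC);cv2.imwrite("pics/s1c.png",a)
E
```

```text
time: 5.9
ee_pos: [0.5148, -0.1434, 0.1414]
ee_rot: [2.297, 2.143, 0.001]
force: [0.1, 0.3, 0.7]
finger_gap: 0.0401
grasp_force: 0.0
t 5.9 loc [ -44.8 -108.5  141.4] F [0.1 0.3 0.7] gap 0.0401 q [-0.27  0.03 -0.05  1.48  0.    1.37]
tool axes
 [[ 0.07   0.998  0.001]
 [ 0.998 -0.07   0.   ]
 [ 0.     0.001 -1.   ]] turn about world z to y=+x / -x: [ 0.    -3.141] (tool z turn is the negative)
tool shift now [-0.0005 -0.0003  0.0664]
{'fx': 309.70691628693146, 'cx': 319.34713958578317, 'cy': 198.49196363930747}
```

View pics/w1.png

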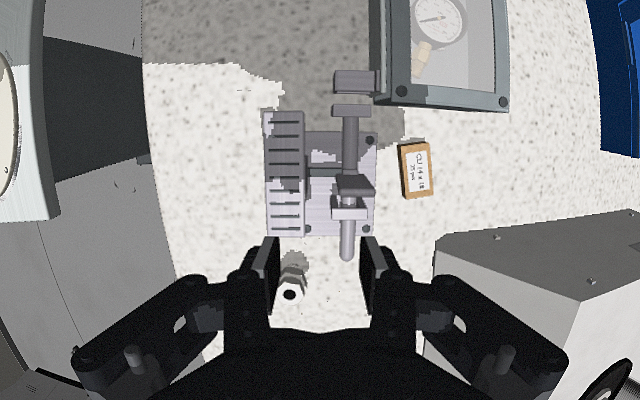

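View pics/s1c.png

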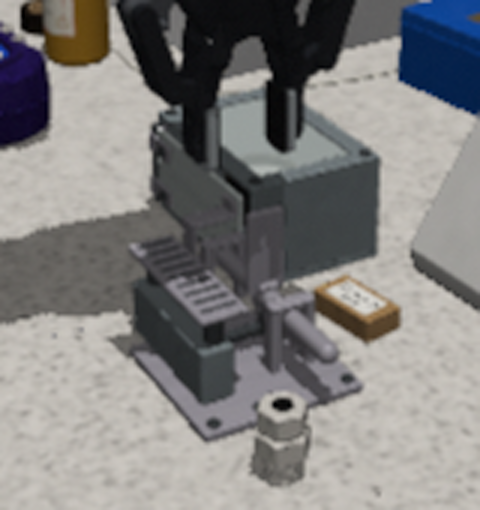

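The wrist view shows the door closed, with the strap (355,80) in line with the rod (348,150). The flag is at (357,185) and the pad at (285,165). I'll project the fitted model into this view as a check.

```bash
python3 - <<'E'
from h import *
m=np.load("wm.npz");E=m["extrinsics"];L=np.load("L.npy")
def pw(k):
    c=E[:3,:3].T@(w(L,k)[0]-E[:3,3]);t=np.arctan2(np.hypot(c[0],c[1]),c[2]);u=c[:2]/np.hypot(c[0],c[1])
    return (u*t*m["fx"]+[m["cx"],m["cy"]]).round(0)
for n,k in {"flag rear -x":(-32,-93,95),"flag rear +x":(-8,-93,95),"flag front -x":(-32,-87,95),"flag front +x":(-8,-87,95),"pad a":(-85,-37,64),"pad b":(-55,-37,64),"pad c":(-55,-133,64),"pad d":(-85,-133,64),"strap1":(-34,-22,55),"strap2":(-34,-6,55),"strap3":(-2,-22,55),"roof nr":(4,-30,75),"roof fr":(100,-30,75),"rod end":(-20,-166,38),"tin-side base":(8,-155,6)}.items(): print(n,pw(k))
import cv2
a=cv2.imread("pics/w1.png")[60:260,240:440];cv2.imwrite("pics/w1c.png",cv2.resize(a,None,fx=3,fy=3,interpolation=cv2.INTER_CUBIC))
E
```

```text
flag rear -x [339. 198.]
flag rear +x [376. 198.]
flag front -x [339. 189.]
flag front +x [377. 189.]
pad a [262. 111.]
pad b [304. 110.]
pad c [306. 238.]
pad d [267. 237.]
strap1 [334.  90.]
strap2 [334.  68.]
strap3 [377.  91.]
roof nr [391. 101.]
roof fr [509. 111.]
rod end [347. 260.]
tin-side base [373. 235.]
```

View pics/w1c.png

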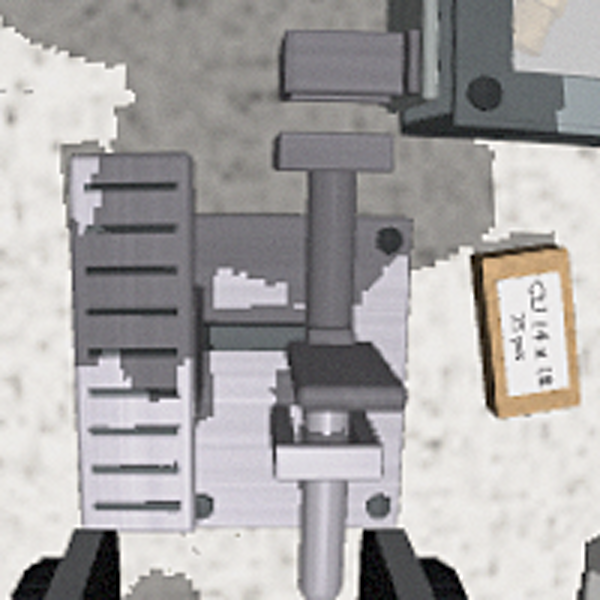

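The model agrees with the wrist view to about 1 mm and the door is shut. Next I'll lower onto the pad.

To row units: 0.035 m / 0.25 = 0.14, 0.03 m / 0.25 = 0.12.

```bash
python3 shift.py '[[0.04, [0, 0, 0.14], 0], [0.04, [0, 0, 0.12], 0], [0.04, [0, 0, 0], 0]]'; python3 shift.py '[[0.04, [0, 0, 0.024], 0], [0.04, [0, 0, 0], 0]]';python3 shift.py '[[0.04, [0, 0, 0.012], 0], [0.04, [0, 0, 0], 0]]';python3 shift.py '[[0.04, [0, 0, 0.012], 0], [0.04, [0, 0, 0], 0]]'
```

```text
time: 6.38
ee_pos: [0.5136, -0.142, 0.0743]
ee_rot: [-2.292, -2.143, 0.003]
force: [-0.6, -0.3, 0.5]
finger_gap: 0.0398
grasp_force: 0.0
time: 6.62
ee_pos: [0.5153, -0.1434, 0.0712]
ee_rot: [2.296, 2.143, 0.001]
force: [-0.6, 0.3, 0.5]
finger_gap: 0.0401
grasp_force: 0.0
time: 6.88
ee_pos: [0.5148, -0.1436, 0.0675]
ee_rot: [2.297, 2.143, 0.0]
force: [1.0, -0.4, 0.3]
finger_gap: 0.0401
grasp_force: 0.0
time: 7.12
ee_pos: [0.5146, -0.1435, 0.064]
ee_rot: [-2.297, -2.143, 0.0]
force: [-0.5, -0.6, -1.0]
finger_gap: 0.04
grasp_force: 0.0
```

To row units: 0.003 m / 0.25 = 0.012.

```bash
for i in 1; do python3 shift.py '[[0.04, [0, 0, 0.012], 0], [0.04, [0, 0, 0], 0]]';done;python3 shift.py '[[0.04, [0, 0, 0.008], 0], [0.04, [0, 0, 0], 0]]';python3 shift.py '[[0.04, [0, 0, 0.008], 0], [0.04, [0, 0, 0], 0]]';python3 shift.py '[[0.04, [0, 0, 0.008], 0], [0.04, [0, 0, 0], 0]]'
```

```text
time: 7.38
ee_pos: [0.5149, -0.1436, 0.0614]
ee_rot: [2.296, 2.143, 0.0]
force: [-0.3, -0.4, 2.8]
finger_gap: 0.0401
grasp_force: 1.5
time: 7.62
ee_pos: [0.5149, -0.1436, 0.0594]
ee_rot: [2.296, 2.143, 0.0]
force: [-0.7, -0.2, 4.1]
finger_gap: 0.0398
grasp_force: 2.0
time: 7.88
ee_pos: [0.5149, -0.1436, 0.0573]
ee_rot: [2.297, 2.143, 0.0]
force: [-0.3, -0.6, 4.3]
finger_gap: 0.0398
grasp_force: 2.5
time: 8.12
ee_pos: [0.5149, -0.1436, 0.0556]
ee_rot: [2.296, 2.143, 0.0]
force: [0.1, 0.2, 7.2]
finger_gap: 0.0399
grasp_force: 3.0
```

To row units: 0.0015 m / 0.25 = 0.006.

```bash
python3 shift.py '[[0.04, [0, 0, 0.006], 0], [0.04, [0, 0, 0], 0]]';python3 shift.py '[[0.04, [0.012, 0, 0.0016], 0], [0.04, [0.012, 0, 0], 0], [0.04, [0.012, 0, 0], 0], [0.04, [0, 0, 0], 0]]'; python3 - <<'E'
from h import *
rep((-45,-62,54.5))
E
```

```text
time: 8.38
ee_pos: [0.515, -0.1437, 0.0553]
ee_rot: [2.296, 2.143, 0.001]
force: [-4.1, -0.6, 15.8]
finger_gap: 0.0399
grasp_force: 7.7
time: 8.88
ee_pos: [0.5164, -0.1365, 0.0554]
ee_rot: [2.294, 2.139, -0.001]
force: [-1.8, -9.7, 14.5]
finger_gap: 0.0399
grasp_force: 7.7
t 8.88 loc [ -43.7 -101.5   55.4] F [-1.8 -9.7 14.5] gap 0.0399 q [-0.26  0.05 -0.2   1.31 -0.    1.38]
tool axes
 [[ 0.07   0.998  0.003]
 [ 0.998 -0.07  -0.005]
 [-0.004  0.003 -1.   ]] turn about world z to y=+x / -x: [ 1.000e-03 -3.141e+00] (tool z turn is the negative)
tool shift now [ 0.0395 -0.0014  0.0007]
```

To row units: 0.004 m / 0.25 = 0.016.

```bash
python3 shift.py '[[0.04, [0.016, 0, 0], 0], [0.04, [0.016, 0, 0], 0], [0.04, [0.016, 0, 0], 0], [0.04, [0.016, 0, 0], 0]]'; python3 shift.py '[[0.04, [0.016, 0, 0], 0], [0.04, [0.016, 0, 0], 0], [0.04, [0.016, 0, 0], 0], [0.04, [0.016, 0, 0], 0]]';  python3 - <<'E'
from h import *
rep((-45,-62,54.5))
E
```

```text
time: 9.38
ee_pos: [0.5175, -0.1209, 0.0554]
ee_rot: [2.294, 2.138, -0.002]
force: [-0.8, -11.4, 14.5]
finger_gap: 0.0403
grasp_force: 8.5
time: 9.88
ee_pos: [0.5187, -0.105, 0.0554]
ee_rot: [2.294, 2.138, -0.002]
force: [-1.6, -14.2, 15.3]
finger_gap: 0.0403
grasp_force: 8.6
t 9.88 loc [-43.5 -69.9  55.4] F [ -1.6 -14.2  15.3] gap 0.0403 q [-0.2   0.04 -0.21  1.31 -0.    1.44]
tool axes
 [[ 0.07   0.998  0.003]
 [ 0.998 -0.07  -0.005]
 [-0.005  0.004 -1.   ]] turn about world z to y=+x / -x: [ 1.00e-03 -3.14e+00] (tool z turn is the negative)
tool shift now [ 0.0079 -0.0015  0.0008]
```

To row units: 0.003 m / 0.25 = 0.012, 0.0015 m / 0.25 = 0.006.

```bash
python3 shift.py '[[0.04, [0.012, 0, 0], 0], [0.04, [0.012, 0, 0], 0], [0.04, [0.006, 0, 0], 0], [0.04, [0, 0, 0], 0]]'; python3 shift.py '[[0.04, [0.006, 0, 0], 0], [0.04, [0, 0, 0], 0]]'; python3 shift.py '[[0.04, [0.006, 0, 0], 0], [0.04, [0, 0, 0], 0]]'; python3 - <<'E'
from h import *
rep((-45,-62,54.5))
E
```

```text
time: 10.38
ee_pos: [0.5192, -0.0979, 0.0554]
ee_rot: [2.294, 2.137, -0.003]
force: [-0.7, -15.4, 14.6]
finger_gap: 0.0399
grasp_force: 9.7
time: 10.62
ee_pos: [0.5192, -0.0977, 0.0554]
ee_rot: [2.294, 2.134, -0.006]
force: [-1.7, -23.2, 13.9]
finger_gap: 0.0394
grasp_force: 13.7
time: 10.88
ee_pos: [0.5192, -0.0976, 0.0554]
ee_rot: [2.294, 2.131, -0.009]
force: [-2.6, -29.9, 13.9]
finger_gap: 0.04
grasp_force: 17.3
t 10.88 loc [-43.5 -62.5  55.4] F [ -2.6 -29.9  13.9] gap 0.04 q [-0.18  0.04 -0.22  1.31 -0.01  1.46]
tool axes
 [[ 0.074  0.997  0.003]
 [ 0.997 -0.074 -0.011]
 [-0.011  0.004 -1.   ]] turn about world z to y=+x / -x: [ 0.004 -3.137] (tool z turn is the negative)
tool shift now [ 0.0005 -0.0015  0.0009]
```

To row units: -0.004 m / 0.25 = -0.016, -0.003 m / 0.25 = -0.012.

```bash
python3 shift.py '[[0.04, [-0.01, 0, 0], 0], [0.04, [0, 0, -0.012], 0], [0.04, [0, 0, -0.012], 0], [0.04, [0, 0, -0.016], 0], [0.04, [0, 0, 0], 0]]'; python3 shift.py '[[0.04, [-0.024, 0, -0.016], 0], [0.04, [-0.032, 0, -0.04], 0], [0.04, [-0.02, 0, -0.16], 0], [0.04, [0, 0, -0.2], 0], [0.04, [0, 0, -0.12], 0], [0.04, [0, -0.2, 0], 0], [0.04, [0, -0.2, 0], 0], [0.04, [0, -0.2, 0], 0], [0.04, [0, -0.08, 0], 0], [0.04, [0, 0, 0], 0]]'; python3 - <<'E'
from h import *
import cv2
rep()
t=r.read_camera("top")[145:260,235:425,::-1];s=r.read_camera("scene")[185:335,275:415,::-1]
cv2.imwrite("pics/t2.png",t);cv2.imwrite("pics/s2.png",s)
z=lambda a,k:cv2.resize(a,None,fx=k,fy=k,interpolation=cv2.INTER_CUBIC)
A=z(t[:,90:],4);A=A[:, :400];B=z(s[:115],4)[:,:400];h=max(len(A),len(B))
o=np.zeros((h,800,3),np.uint8);o[:len(A),:A.shape[1]]=A;o[:len(B),400:400+B.shape[1]]=B
cv2.imwrite("pics/fin.png",o)
E
```

```text
time: 11.5
ee_pos: [0.5167, -0.0974, 0.0618]
ee_rot: [2.299, 2.139, -0.01]
force: [-2.8, -16.9, -4.7]
finger_gap: 0.04
grasp_force: 10.5
time: 12.75
ee_pos: [0.3468, -0.1019, 0.1986]
ee_rot: [2.296, 2.142, 0.002]
force: [0.8, 0.2, -0.9]
finger_gap: 0.0398
grasp_force: 0.0
t 12.75 loc [-215.2  -78.8  198.6] F [ 0.8  0.2 -0.9] gap 0.0398 q [-0.29 -0.38 -0.3   1.65  0.    1.35]
tool axes
 [[ 0.069  0.998  0.003]
 [ 0.998 -0.069 -0.   ]
 [-0.     0.003 -1.   ]] turn about world z to y=+x / -x: [ 0.    -3.141] (tool z turn is the negative)
```

View pics/fin.png

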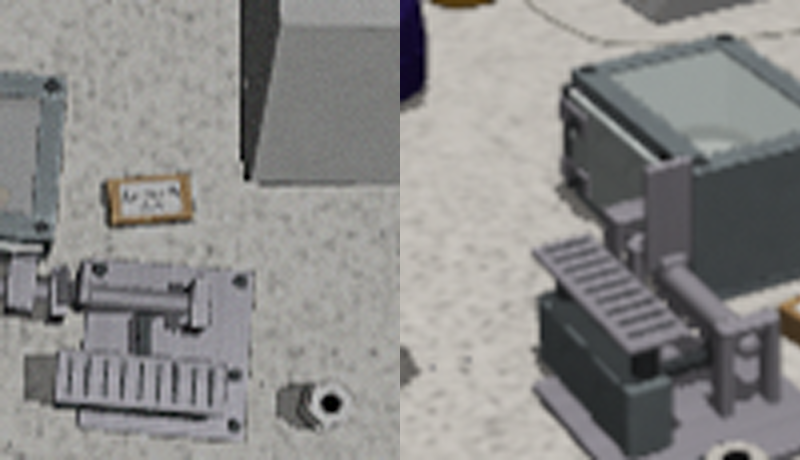

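The picture shows the bolt home through the strap, the door shut, and the adapter and carton in place. As a last check, I'll see whether the pad is back at its original height.

```bash
python3 - <<'E'
from h import *
import cv2
a=cv2.imread("pics/scene0.png")[185:335,275:415];b=cv2.imread("pics/s2.png")
g=lambda i:cv2.cvtColor(i,cv2.COLOR_BGR2GRAY).astype(np.float32)
A,B=g(a),g(b)
for n,(y0,y1,x0,x1) in {"pad":(60,90,36,66),"housing/base(fixed)":(95,127,34,62)}.items():
    print(n,cv2.phaseCorrelate(A[y0:y1,x0:x1],B[y0:y1,x0:x1],cv2.createHanningWindow((x1-x0,y1-y0),cv2.CV_32F)))
L=np.load("L.npy")
print("px for 4.5mm drop",proj("scene",w(L,(-70,-85,59.5)))-proj("scene",w(L,(-70,-85,64))))
t0=cv2.imread("pics/top0.png")[145:260,235:425];t=cv2.imread("pics/t2.png")
for n,(y0,y1,x0,x1) in {"tin":(10,48,4,40),"carton":(40,60,112,142),"adapter":(92,110,156,182)}.items():
    print(n,cv2.phaseCorrelate(g(t0)[y0:y1,x0:x1],g(t)[y0:y1,x0:x1]))
E
```

```text
pad ((-0.25088283927967936, 0.28323920823804016), 0.7527694484922621)
housing/base(fixed) ((-0.05778903667843949, -0.07402526360102613), 0.9496611518164476)
px for 4.5mm drop [[0.05863163 2.24734652]]
tin ((-0.03642838850006669, 0.01237769285070911), 0.9938584917121464)
carton ((-0.042993846930396984, -0.11536521403777833), 1.0070311522483826)
adapter ((0.3565172880233298, 0.06072465057707532), 0.9569730577154906)
```

```bash
python3 -c "
from bench import r
print(r.close_job())"
```

```text
the job is handed in; nothing more can be done
None
```

The door is shut, the bolt is fully home through the strap and the catch has sprung back up to lock it; the loose things look undisturbed, and I handed the job in after about 13 s of the 48 s allowed.

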